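Switch off the stirring place that was left on

ROBOT

A 6-joint arm with a two-finger parallel gripper is mounted at the origin on the work surface. World frame = base frame: x ahead of the robot, y to its left, z up, the work surface at z = 0. Lengths are in m, angles in rad, forces in N, time in s.
With the tool pointing down it reaches from about 0.25 to 0.725 m from the base axis. Payload 4 kg.
Tool frame: the origin (TCP) lies at the very end of the fingers, on their centre line; the grasp point (between the pads) lies 19 mm behind it; x points along the fingers, y is the direction in which the jaws open and shut, and the axes are right-handed (so a half turn about x gives the same grasp; the last joint's range is limited). The gripper opens to 85 mm and grips with 20 to 120 N. Pads are 22 mm wide; open, the fingers measure 114 mm over their backs; the gripper's body (76 mm by 85 mm) begins 54 mm behind the grasp point. The pads swing forward as they close: fully open they stand 13 mm farther back than shut.
Start: joints at [1.331, 0.241, 0.005, 1.335, 0, 1.571], TCP at [0.119, 0.486, 0.231] pointing down, gripper open.
Joint ranges: [-2.72, 2.72], [-1.05, 1.87], [-1.09, 1.28], [-1.99, 2.15], [-1.42, 1.44], [-3.14, 3.14]. Speed limits (rad/s): [2.79, 2.79, 3.14, 3.14, 3.14, 3.14].

INTERFACE

Orientations are given as a unit quaternion [x, y, z, w].
In Python, from workcell import get_obs, camera, job_done gives the robot as it stands. The module is installed in compiled form; this text tells all that it offers.
- The arm moves only by the tool arm_command, never from a script. Its argument "motion" is a list of rows, each an object of numbers: "x", "y", "z": the shift along the tool's x, y, z in m; "roll": the turn about the tool's x in rad; "fingers": the opening, from 0 (shut) to 1 (fully open). A call has 1 to 20 rows; each row shifts and turns the pose as measured when the row begins, along the tool's axes as they then stand; what a row does not reach is not made up. A row lasts 1/12 s, in which the tool goes at most 41.7 mm and 7.16 degrees, less where a joint would pass 70% of its speed; a pose out of reach is approached as far as the arm can. A call is refused whole if a number of a shift passes 0.0417 or a number of a turn 0.125, either way. A call with a gripper value outside its range is refused whole. The fingers move at their own pace and stop on an object; the grip force is fixed at half the most. Time passes only in rows, so rows that do not move let the fingers close. It gives the time, the measured TCP pose, the force and the opening at its end, in the units of the state.
- get_obs(): the state, without advancing time (a new reading comes with each control period).
- camera(name): name is "scene" or "top"; returns a dict with "frame" (400x640x3 uint8, red, green, blue), "intrinsics" (3x3 intrinsics, pixels), "rvec" (rotation vector, rad) and "tvec" (3), from world to camera coordinates, as OpenCV has them. Camera axes: x right, y down, z forward; pixel columns grow to the right and rows downward; lengths in m; the calibration is good to about 2 mm. A picture is of the moment at which its call begins. There is no depth.
- job_done(): hands the job in, once; it reports no verdict.
The state is a dict: "clock": time; "joint_pos": joint angles; "joint_vel": joint speeds; "tau": joint torques, N m; "eef_pos": TCP position; "tool_rot": TCP orientation; "ft_force": force on the tool from outside, world axes, zero at the start; "ft_torque": the same for the moment, N m; "grip_width": finger opening in m.
Only numpy, scipy, OpenCV 4.12 (cv2) and the standard library are available. Lean on these libraries where they do the work, as an engineer would, in place of code of your own. Each camera call takes 0.05 s, during which the arm holds its last target.

TASK

One place of the four-place stirrer has been left switched on: of its four identical keys one is latched a few millimetres down, the other three are up. Check the keys in turn from left to right, as seen from the robot, by feeling each with a light tap of the fingertips that switches nothing; then press the latched key fully down and let go, so that it springs up. Do not push any of the other three keys further than a light tap, and leave the glassware and everything else standing where it is.

Things in the scene. Friction and masses are not known exactly. Their poses are not given: they have to be found in the camera images.
- stirrer: white four-place stirrer, 205 (x) by 500 (y) by 58 mm high, cannot be moved; origin under its middle on the bench; -x is its front, facing the robot (yaw within 0.22 rad), +y its left end. Four white plates, 90 mm wide, 6 mm thick, at x = 34, y = 165, 65, -35, -135 mm; before each its key, at x = -70 mm, same y. Black knob, 20 mm high, at x = -30, y = -212
- key_a: one of the four identical white push-push keys (which name sits at which place varies): flat cap 24 mm (stirrer's x) by 30 mm (y) in a black frame 5 mm high; axes as the stirrer's; origin on its centre line, 16 mm below its top, moving with it. Moves straight up and down only; its top is 74 mm above the bench when up, 69.8 mm when latched
- key_a_top (a point): middle of the top face of key_a, moving with it
- key_a_travel (a joint): how far key_a is pushed down, m: 0 up (off), 0.0042 latched (on), 0.010 stop. Spring: 3 N at 0, 5.1 N at 0.0042, about 8 N at the stop, lightly damped. From up, a push to the stop (beyond 0.0093), let go, latches it; from latched, the same frees it to 0. A push short of 0.0085 changes nothing
- key_b: one of the four identical white push-push keys (which name sits at which place varies): flat cap 24 mm (stirrer's x) by 30 mm (y) in a black frame 5 mm high; axes as the stirrer's; origin on its centre line, 16 mm below its top, moving with it. Moves straight up and down only; its top is 74 mm above the bench when up, 69.8 mm when latched
- key_b_top (a point): middle of the top face of key_b, moving with it
- key_b_travel (a joint): how far key_b is pushed down, m: 0 up (off), 0.0042 latched (on), 0.010 stop. Spring: 3 N at 0, 5.1 N at 0.0042, about 8 N at the stop, lightly damped. From up, a push to the stop (beyond 0.0093), let go, latches it; from latched, the same frees it to 0. A push short of 0.0085 changes nothing
- key_c: one of the four identical white push-push keys (which name sits at which place varies): flat cap 24 mm (stirrer's x) by 30 mm (y) in a black frame 5 mm high; axes as the stirrer's; origin on its centre line, 16 mm below its top, moving with it. Moves straight up and down only; its top is 74 mm above the bench when up, 69.8 mm when latched
- key_c_top (a point): middle of the top face of key_c, moving with it
- key_c_travel (a joint): how far key_c is pushed down, m: 0 up (off), 0.0042 latched (on), 0.010 stop. Spring: 3 N at 0, 5.1 N at 0.0042, about 8 N at the stop, lightly damped. From up, a push to the stop (beyond 0.0093), let go, latches it; from latched, the same frees it to 0. A push short of 0.0085 changes nothing
- key_d: one of the four identical white push-push keys (which name sits at which place varies): flat cap 24 mm (stirrer's x) by 30 mm (y) in a black frame 5 mm high; axes as the stirrer's; origin on its centre line, 16 mm below its top, moving with it. Moves straight up and down only; its top is 74 mm above the bench when up, 69.8 mm when latched
- key_d_top (a point): middle of the top face of key_d, moving with it
- key_d_travel (a joint): how far key_d is pushed down, m: 0 up (off), 0.0042 latched (on), 0.010 stop. Spring: 3 N at 0, 5.1 N at 0.0042, about 8 N at the stop, lightly damped. From up, a push to the stop (beyond 0.0093), let go, latches it; from latched, the same frees it to 0. A push short of 0.0085 changes nothing
- beaker: open glass beaker, 62 mm across, 72 mm high, standing on one of the plates; origin at the centre of its underside, z up; loose, to be left alone
- flask: glass conical flask with a cork, 68 mm across the foot, 107 mm high, on one of the plates; origin at the centre of its underside, z up; loose, to be left alone
- jar: amber glass jar with a black cap, 58 mm across, 68 mm high, on one of the plates; origin at the centre of its underside, z up; loose, to be left alone
- deck_vial: small glass vial with a black cap, 22 mm across, 45 mm high, standing on the stirrer's top between two keys, in line with the keys; origin at the centre of its underside, z up; loose, to be left alone
- bench_vial: an equal vial on the bench, to the right of the stirrer; origin at the centre of its underside, z up; loose, to be left alone
- petri_dish: closed clear dish, 92 mm across, 17 mm high, on the bench to the left; origin at the centre of its underside, z up; loose, to be left alone
- red_lid: flat red screw lid, 72 mm across, 16 mm high, on the bench to the right; origin at the centre of its underside, z up; loose, to be left alone
- tip_box: blue box with a clear cover, 85 by 120 mm, 64 mm high, on the bench to the left; origin at the centre of its underside, z up; loose, to be left alone

How it is judged:
By the outcome, as a careful person would: the job done as asked, in the order asked, and still so for the second after the job is handed in, with the robot touching nothing.
It also fails if it takes over 48 s, if anything falls off the work surface, if the arm or the gripper's body presses on something with over 40 N, if the wrist force passes 120 N, or if a joint passes its speed limit or range.

## Working session

There is one attempt and no reset: what is moved stays moved. The work goes in short steps, Python scripts to look and compute and a tool call to move; the robot and the scene stay as the last step left them, time stands still between calls to the robot, and variables do not carry over. Pictures are saved under pics/ and viewed, and the job is handed in when it is done.

Besides the shell and the picture viewer there is one more tool, called by a JSON object that holds its "name" and its "arguments". arm_command: Moves the arm, as the interface text tells. Its arguments: {"type":"object","properties":{"motion":{"type":"array","items":{"type":"object","properties":{"x":{"type":"number"},"y":{"type":"number"},"z":{"type":"number"},"roll":{"type":"number"},"fingers":{"type":"number"}}}}},"required":["motion"]}

```bash
mkdir -p pics; python3 - <<'E'
from workcell import get_obs,camera
import cv2,numpy as np
print(get_obs())
for n in("scene","top"):
    c=camera(n);cv2.imwrite(f"pics/{n}0.png",c["frame"][:,:,::-1]);np.savez(f"{n}0.npz",**c);print(c["intrinsics"],c["rvec"],c["tvec"])
E
```

```text
{'clock': 0.0, 'joint_pos': array([ 1.33098145e+00,  2.41417350e-01,  3.73232434e-03,  1.33517641e+00,
       -3.74602358e-05,  1.57079513e+00]), 'joint_vel': array([ 9.54309470e-04, -9.57840512e-04, -3.51414810e-04,  6.70560101e-05,
        1.64452210e-03,  3.38386523e-04]), 'tau': array([-2.13623171e-04, -3.72316396e+01,  2.52409154e+01,  1.69322337e-02,
        1.96017623e-05,  4.86629872e-06]), 'eef_pos': array([0.11862543, 0.48508702, 0.23041385]), 'tool_rot': array([ 0.08385739,  0.70210342, -0.08531032,  0.70195504]), 'ft_force': array([-0.02764814,  0.00371185,  0.07625202]), 'ft_torque': array([-0.01371725,  0.05261808, -0.02291518]), 'grip_width': 0.08549149819089644}
[[377.83396059   0.         314.90109616]
 [  0.         377.83396059 198.51238599]
 [  0.           0.           1.        ]] [ 1.3110939   2.40761549 -0.80014815] [ 0.32046758 -0.33655574  1.28997998]
[[370.09483772   0.         317.54318305]
 [  0.         370.09483772 202.47508963]
 [  0.           0.           1.        ]] [ 2.16628913 -2.11233978  0.15192972] [-0.02218851  0.55742115  1.03447049]
```

```bash
ls -la . pics
```

```text
.:
total 1516
drwxr-xr-x  3 agent agent   4096 Dec  6 11:52 .
drwxr-xr-x 23 root  root    4096 Dec  6 11:52 ..
drwxr-xr-x  2 agent agent   4096 Dec  6 11:52 pics
-rw-r--r--  1 agent agent 769116 Dec  6 11:52 scene0.npz
-rw-r--r--  1 agent agent 769116 Dec  6 11:52 top0.npz

pics:
total 828
drwxr-xr-x 2 agent agent   4096 Dec  6 11:52 .
drwxr-xr-x 3 agent agent   4096 Dec  6 11:52 ..
-rw-r--r-- 1 agent agent 423663 Dec  6 11:52 scene0.png
-rw-r--r-- 1 agent agent 411751 Dec  6 11:52 top0.png
```

View pics/scene0.png

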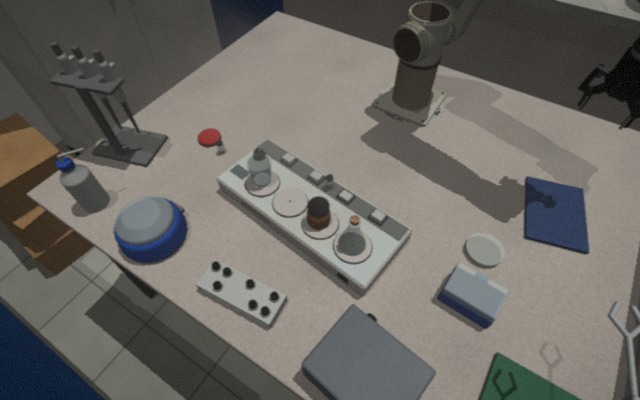

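View pics/top0.png

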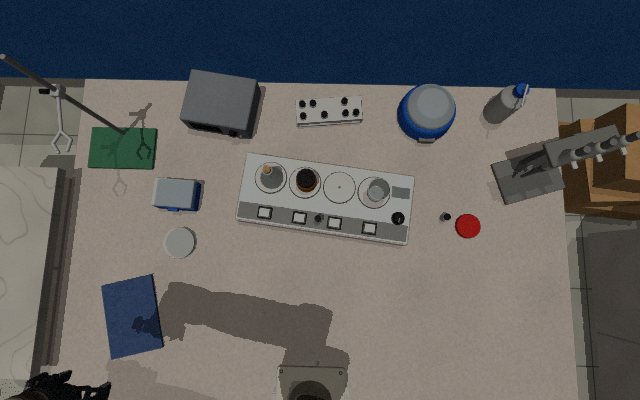

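The top view shows the keys near (265,213), (300,218), (334,223) and (370,228), with the deck vial at about (318,217). I'll enlarge that area.

```bash
python3 - <<'E'
import cv2
a=cv2.imread("pics/top0.png");b=cv2.imread("pics/scene0.png")
cv2.imwrite("pics/t_crop.png",cv2.resize(a[145:250,230:425],None,fx=4,fy=4,interpolation=cv2.INTER_CUBIC))
cv2.imwrite("pics/s_crop.png",cv2.resize(b[130:290,210:415],None,fx=3.7,fy=3.7,interpolation=cv2.INTER_CUBIC))
E
```

```text
(no output)
```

View pics/t_crop.png

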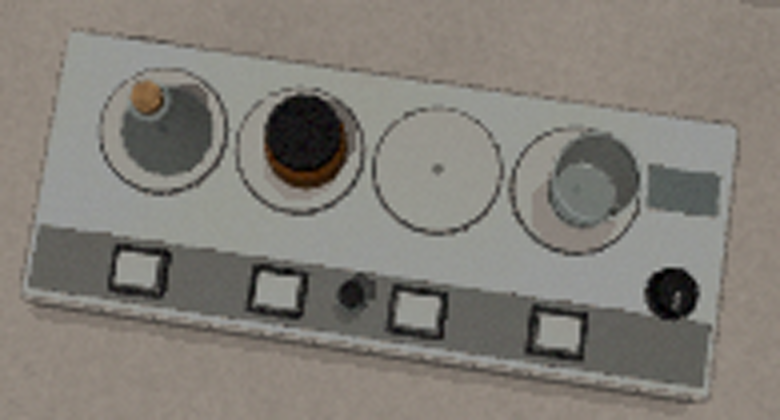

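View pics/s_crop.png

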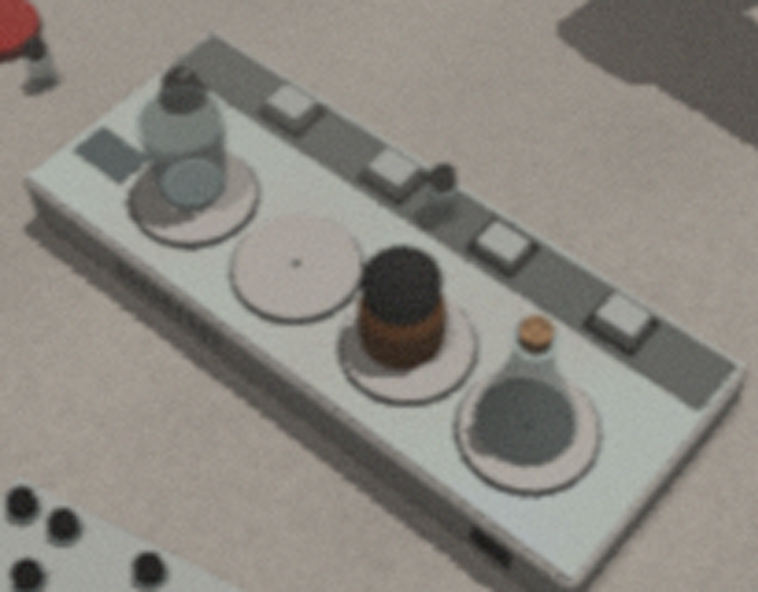

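```bash
cat > h.py <<'E'
import numpy as np,cv2
from scipy.spatial.transform import Rotation as R
def ray(c,uv):
    M=cv2.Rodrigues(c["rvec"])[0];d=M.T@np.linalg.inv(c["intrinsics"])@np.array([*uv,1.]);return -M.T@c["tvec"].ravel(),d
def at(c,uv,z):
    o,d=ray(c,uv);return o+d*(z-o[2])/d[2]
E
python3 - <<'E'
from h import *
from workcell import get_obs
t=np.load("top0.npz");s=np.load("scene0.npz")
f=lambda p,k,o:((p[0]+.5)/k-.5+o[0],(p[1]+.5)/k-.5+o[1])
T=[(138,271),(278,291),(418,312),(558,332)];S=[(624,316),(503,243),(395,172),(291,107)]
loc=np.array([[-.07,y] for y in(.165,.065,-.035,-.135)])
for nm,c,P,k,o in(("top",t,T,4,(230,145)),("scene",s,S,3.7,(210,130))):
    W=np.array([at(c,f(p,k,o),.073)[:2] for p in P]);print(nm,W.round(4).tolist())
    d=W[0]-W[3];yaw=np.arctan2(-d[0],d[1]);print("len",np.linalg.norm(d),"yaw",yaw)
    Rm=np.array([[np.cos(yaw),-np.sin(yaw)],[np.sin(yaw),np.cos(yaw)]])
    c0=W.mean(0)-Rm@loc.mean(0);print("origin",c0,"fit",(c0+loc@Rm.T).round(4).tolist())
print("vial",at(t,f((352,294),4,(230,145)),.103), at(s,f((443,176),3.7,(210,130)),.1))
# corners of top face check
for p in [(72,30),(738,126),(25,298),(708,397)]: print(at(t,f(p,4,(230,145)),.058).round(4))
q=get_obs();print(R.from_quat(q["tool_rot"]).as_matrix().round(3))
E
```

```text
top [[0.5212, 0.1411], [0.5095, 0.0422], [0.4972, -0.0563], [0.4857, -0.1543]]
len 0.2975156145151413 yaw -0.11976502532194157
origin [ 0.57111179 -0.03007887] fit [[0.5213, 0.1421], [0.5094, 0.0428], [0.4974, -0.0565], [0.4855, -0.1557]]
scene [[0.5251, 0.1466], [0.516, 0.0486], [0.5027, -0.0487], [0.4916, -0.1481]]
len 0.29660223939671027 yaw -0.11326712945395497
origin [ 0.57671011 -0.02321876] fit [[0.5258, 0.1486], [0.5145, 0.0493], [0.5032, -0.0501], [0.4919, -0.1494]]
vial [ 0.50546889 -0.01009238  0.103     ] [ 0.50660063 -0.00633693  0.1       ]
[0.6994 0.2002 0.058 ]
[ 0.6393 -0.2854  0.058 ]
[0.5017 0.2231 0.058 ]
[ 0.4438 -0.2618  0.058 ]
[[-0.     0.237  0.971]
 [-0.002  0.971 -0.237]
 [-1.    -0.002  0.   ]]
```

```bash
python3 - <<'E'
from h import *
t=np.load("top0.npz");s=np.load("scene0.npz")
f=lambda p,k,o:((p[0]+.5)/k-.5+o[0],(p[1]+.5)/k-.5+o[1])
a=at(t,f((437,169),4,(230,145)),.064);b=at(s,f((296,262),3.7,(210,130)),.064);print(a,b,a-b)
y=-.118;Rm=np.array([[np.cos(y),-np.sin(y)],[np.sin(y),np.cos(y)]])
for p in(a,b): print("origin",p[:2]-Rm@[.034,-.035])
for p in [(212,36),(30,180),(744,368),(572,588)]: print(at(s,f(p,3.7,(210,130)),.058).round(4))
W=[at(s,f(p,3.7,(210,130)),.058)[:2] for p in [(212,36),(30,180),(744,368),(572,588)]];print(np.mean(W,0))
for nm,c,k,o,img in(("top",t,8,(255,200),"pics/top0.png"),("scene",s,5,(260,145),"pics/scene0.png")):
    im=cv2.imread(img)
    im=im[200:245,255:335] if nm=="top" else im[145:235,260:400]
    im=cv2.resize(im,None,fx=k,fy=k,interpolation=cv2.INTER_NEAREST);cv2.imwrite(f"pics/{nm}_z.png",im)
E
```

```text
[ 0.60116124 -0.06829485  0.064     ] [ 0.60091758 -0.06662359  0.064     ] [ 0.00024366 -0.00167126  0.        ]
origin [ 0.5715181  -0.02953554]
origin [ 0.57127443 -0.02786428]
[ 0.4529 -0.2538  0.058 ]
[ 0.6418 -0.2765  0.058 ]
[0.5095 0.2286 0.058 ]
[0.7045 0.2073 0.058 ]
[ 0.57716984 -0.02358915]
```

View pics/scene_z.png

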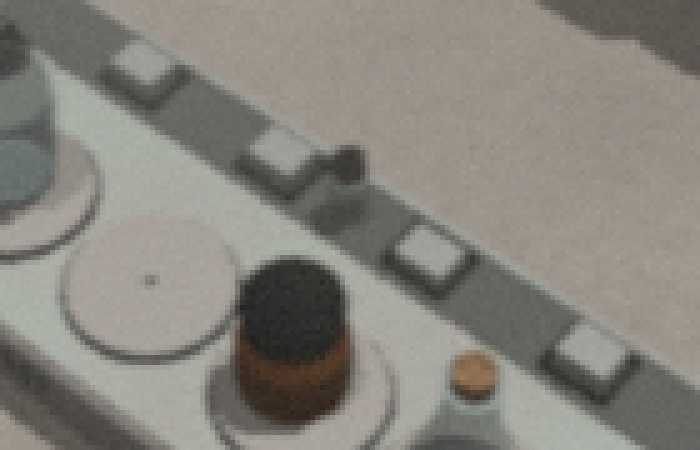

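{"name": "arm_command", "arguments": {"motion": [{"roll":0.12,"fingers":0},{"roll":0.12,"fingers":0},{"roll":0.12,"fingers":0},{"roll":0.12,"fingers":0},{"roll":0.12,"fingers":0},{"roll":0.12,"fingers":0},{"roll":0.12,"fingers":0},{"roll":0.12,"fingers":0},{"roll":0.12,"fingers":0},{"roll":0.12,"fingers":0},{"roll":0.12,"fingers":0},{"roll":0.12,"fingers":0},{"fingers":0}]}}

```text
schema error: expected keys x, y, z, roll, fingers
```

{"name": "arm_command", "arguments": {"motion": [{"y":0.03,"z":0.02,"fingers":0},{"y":0.03,"z":0.02,"fingers":0},{"y":0.03,"z":0.02,"fingers":0},{"y":0.03,"z":0.02,"fingers":0},{"y":0.03,"z":0.02,"fingers":0},{"y":0.03,"z":0.02,"fingers":0},{"y":0.03,"z":0.02,"fingers":0},{"y":0.03,"z":0.02,"fingers":0},{"y":0.03,"z":0.02,"fingers":0},{"y":0.03,"z":0.02,"fingers":0},{"y":0.03,"z":0.02,"fingers":0},{"fingers":0}]}}

```text
schema error: expected keys x, y, z, roll, fingers
```

```bash
cat >> h.py <<'E'
O=np.array([.573,-.0275]);YAW=-.117
def keys(O=O,y=YAW):
    Rm=np.array([[np.cos(y),-np.sin(y)],[np.sin(y),np.cos(y)]])
    return [O+Rm@[-.07,v] for v in(.165,.065,-.035,-.135)]
def go(i,O=O):
    from workcell import get_obs
    q=get_obs();M=R.from_quat(q["tool_rot"]).as_matrix()
    k=keys(O)[i];d=M.T@(np.array([*k,.074])-q["eef_pos"])
    print("t",q["clock"],"pos",q["eef_pos"].round(4),"key",k.round(4),"shift to top",d.round(4),"F",q["ft_force"].round(2),"w",round(q["grip_width"],4))
    h=np.arctan2(M[1,1],M[0,1]);print("heading",h,"roll need",-(YAW-h),"j",q["joint_pos"].round(2)); print(M.round(3))
E
python3 -c "
from h import *;go(0)"
```

```text
t 0.1 pos [0.1186 0.4852 0.2305] key [0.5227 0.1445] shift to top [ 0.157  -0.2346  0.4734] F [-0.53  0.46  0.47] w 0.0855
heading 1.3310324886083844 roll need 1.4480324886083844 j [ 1.33  0.24  0.    1.34 -0.    1.57]
[[-0.     0.237  0.971]
 [-0.002  0.971 -0.237]
 [-1.    -0.002  0.   ]]
```

{"name": "arm_command", "arguments": {"motion": [{"x":0,"y":0,"z":0,"roll":0.12,"fingers":0},{"x":0,"y":0,"z":0,"roll":0.12,"fingers":0},{"x":0,"y":0,"z":0,"roll":0.12,"fingers":0},{"x":0,"y":0,"z":0,"roll":0.12,"fingers":0},{"x":0,"y":0,"z":0,"roll":0.12,"fingers":0},{"x":0,"y":0,"z":0,"roll":0.12,"fingers":0},{"x":0,"y":0,"z":0,"roll":0.12,"fingers":0},{"x":0,"y":0,"z":0,"roll":0.12,"fingers":0},{"x":0,"y":0,"z":0,"roll":0.12,"fingers":0},{"x":0,"y":0,"z":0,"roll":0.12,"fingers":0},{"x":0,"y":0,"z":0,"roll":0.12,"fingers":0},{"x":0,"y":0,"z":0,"roll":0.12,"fingers":0}]}}

```text
clock: 1.1
eef_pos: [0.1175, 0.4805, 0.2237]
tool_rot: [-0.535, -0.453, 0.545, -0.46]
ft_force: [-0.7, -1.2, -0.6]
grip_width: -0.0002
```

```bash
python3 -c "
from h import *;go(0)"
```

```text
t 1.1 pos [0.1175 0.4805 0.2237] key [0.5227 0.1445] shift to top [0.1537 0.4557 0.2612] F [-0.72 -1.18 -0.6 ] w -0.0002
heading -0.1670484944035629 roll need -0.05004849440356289 j [ 1.33  0.25 -0.01  1.33  0.    3.07]
[[-0.004  0.986 -0.166]
 [-0.017 -0.166 -0.986]
 [-1.    -0.001  0.018]]
```

{"name": "arm_command", "arguments": {"motion": [{"x":0,"y":0.03,"z":0.018,"roll":-0.05,"fingers":0},{"x":0,"y":0.035,"z":0.02,"roll":0,"fingers":0},{"x":0,"y":0.035,"z":0.02,"roll":0,"fingers":0},{"x":0,"y":0.035,"z":0.02,"roll":0,"fingers":0},{"x":0,"y":0.035,"z":0.02,"roll":0,"fingers":0},{"x":0,"y":0.035,"z":0.02,"roll":0,"fingers":0},{"x":0,"y":0.035,"z":0.02,"roll":0,"fingers":0},{"x":0,"y":0.035,"z":0.02,"roll":0,"fingers":0},{"x":0,"y":0.035,"z":0.02,"roll":0,"fingers":0},{"x":0,"y":0.035,"z":0.02,"roll":0,"fingers":0}]}}

```text
clock: 1.93
eef_pos: [0.4396, 0.237, 0.2211]
tool_rot: [-0.517, -0.471, 0.533, -0.476]
ft_force: [1.0, 1.3, 0.9]
grip_width: -0.0002
```

```bash
python3 -c "
from h import *;go(0)"
```

```text
t 1.9333 pos [0.4396 0.237  0.2211] key [0.5227 0.1445] shift to top [0.1481 0.0935 0.0801] F [1.   1.28 0.88] w -0.0002
heading -0.10357184060760766 roll need 0.01342815939239235 j [ 0.5   0.26  0.    1.33 -0.01  2.18]
[[-0.011  0.995 -0.103]
 [-0.021 -0.103 -0.994]
 [-1.    -0.009  0.022]]
```

{"name": "arm_command", "arguments": {"motion": [{"x":0.015,"y":0.025,"z":0.02,"roll":0.013,"fingers":0},{"x":0.02,"y":0.025,"z":0.02,"roll":0,"fingers":0},{"x":0.02,"y":0.025,"z":0.02,"roll":0,"fingers":0},{"x":0.02,"y":0.012,"z":0.012,"roll":0,"fingers":0},{"x":0.02,"y":0.004,"z":0.004,"roll":0,"fingers":0},{"x":0.01,"y":0,"z":0,"roll":0,"fingers":0},{"x":0,"y":0,"z":0,"roll":0,"fingers":0}]}}

```text
clock: 2.52
eef_pos: [0.531, 0.136, 0.1105]
tool_rot: [-0.525, -0.462, 0.539, -0.469]
ft_force: [-0.9, -0.6, -1.0]
grip_width: 0.0002
```

```bash
python3 - <<'E'
from h import *;go(0)
from workcell import camera
for n in("scene","top"):
    c=camera(n);cv2.imwrite(f"pics/{n}1.png",c["frame"][:,:,::-1])
a=cv2.imread("pics/top1.png");b=cv2.imread("pics/scene1.png")
v=np.hstack([cv2.resize(a[160:260,230:330],(400,400),interpolation=cv2.INTER_CUBIC),cv2.resize(b[150:250,320:420],(400,400),interpolation=cv2.INTER_CUBIC)])
cv2.imwrite("pics/v1.png",v)
E
```

```text
t 2.5167 pos [0.531  0.136  0.1105] key [0.5227 0.1445] shift to top [ 0.0363 -0.0091 -0.0082] F [-0.9  -0.61 -0.96] w 0.0002
heading -0.1319179916506382 roll need -0.014917991650638188 j [ 0.26  0.43 -0.06  1.1  -0.02  1.96]
[[-0.009  0.991 -0.131]
 [-0.021 -0.132 -0.991]
 [-1.    -0.006  0.022]]
```

View pics/v1.png

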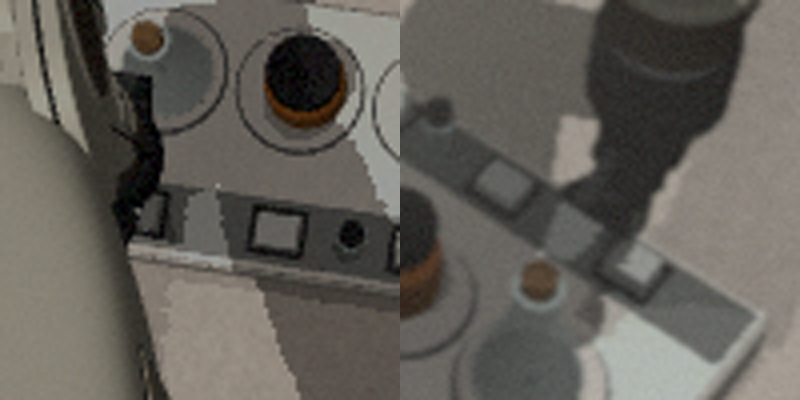

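The tool overshot by about 8 mm to the back right; the scene crop shows the fingertips just to the left of the key, above it. I'll correct that and go lower.

{"name": "arm_command", "arguments": {"motion": [{"x":0.005,"y":-0.009,"z":-0.008,"roll":-0.015,"fingers":0},{"x":0.01,"y":0,"z":0,"roll":0,"fingers":0},{"x":0.007,"y":0,"z":0,"roll":0,"fingers":0},{"x":0,"y":0,"z":0,"roll":0,"fingers":0},{"x":0,"y":0,"z":0,"roll":0,"fingers":0}]}}

```text
clock: 3.03
eef_pos: [0.524, 0.15, 0.0923]
tool_rot: [-0.522, -0.467, 0.531, -0.477]
ft_force: [-0.5, -0.2, 0.3]
grip_width: -0.0001
```

```bash
python3 - <<'E'
from h import *;go(0)
from workcell import camera
for n in("scene",):
    c=camera(n);cv2.imwrite(f"pics/{n}2.png",c["frame"][:,:,::-1])
b=cv2.imread("pics/scene2.png")
cv2.imwrite("pics/v2.png",cv2.resize(b[165:245,340:420],(560,560),interpolation=cv2.INTER_CUBIC))
E
```

```text
t 3.0333 pos [0.524  0.15   0.0923] key [0.5227 0.1445] shift to top [ 0.0184 -0.0008  0.0052] F [-0.49 -0.21  0.34] w -0.0001
heading -0.10914449722253916 roll need 0.007855502777460846 j [ 0.29  0.43 -0.1   1.04 -0.02  1.97]
[[ 0.     0.994 -0.109]
 [-0.018 -0.109 -0.994]
 [-1.     0.002  0.018]]
```

View pics/v2.png

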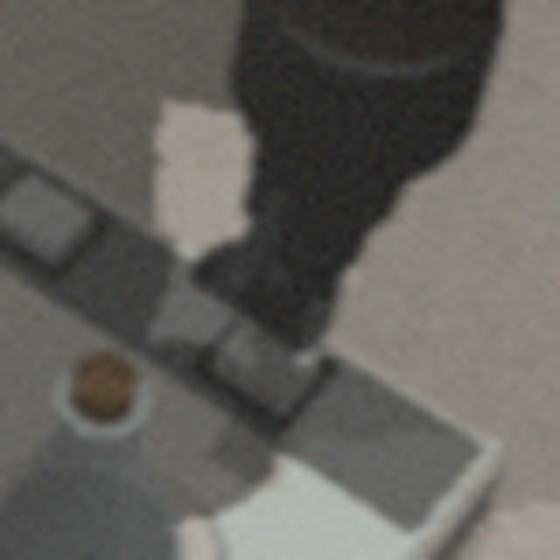

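{"name": "arm_command", "arguments": {"motion": [{"x":0.004,"y":-0.001,"z":0.004,"roll":0.004,"fingers":0},{"x":0.005,"y":0,"z":0,"roll":0,"fingers":0},{"x":0,"y":0,"z":0,"roll":0,"fingers":0},{"x":0,"y":0,"z":0,"roll":0,"fingers":0}]}}

```text
clock: 3.42
eef_pos: [0.5231, 0.1458, 0.0835]
tool_rot: [-0.524, -0.466, 0.531, -0.476]
ft_force: [-0.4, 0.7, 0.2]
grip_width: -0.0001
```

```bash
python3 - <<'E'
from h import *;go(0)
from workcell import camera,get_obs
c=camera("scene");b=c["frame"][:,:,::-1].copy()
e=get_obs()["eef_pos"]
P=np.array([e,[*keys()[0],.074]]);u=cv2.projectPoints(P,c["rvec"],c["tvec"],c["intrinsics"],None)[0].reshape(-1,2);print(u, (u-[340,165]+.5)*7)
cv2.imwrite("pics/v3.png",cv2.resize(b[165:245,340:420],(560,560),interpolation=cv2.INTER_CUBIC))
E
```

```text
t 3.4167 pos [0.5231 0.1458 0.0835] key [0.5227 0.1445] shift to top [ 0.0096 -0.0002  0.0011] F [-0.41  0.66  0.17] w -0.0001
heading -0.11331580210076017 roll need 0.0036841978992398355 j [ 0.28  0.43 -0.12  1.02 -0.02  1.97]
[[ 0.002  0.994 -0.113]
 [-0.017 -0.113 -0.993]
 [-1.     0.004  0.017]]
[[378.92615636 211.88134513]
 [378.04154491 213.76347597]] [[275.98309451 331.6694159 ]
 [269.7908144  344.84433182]]
```

View pics/v3.png

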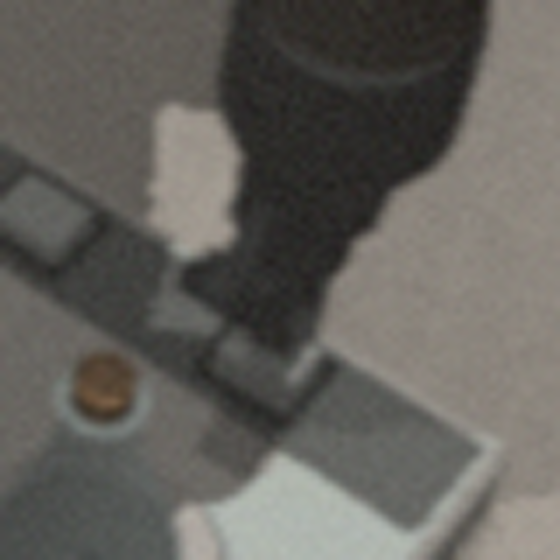

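{"name": "arm_command", "arguments": {"motion": [{"x":0.004,"y":0,"z":0.001,"roll":0,"fingers":0},{"x":0.003,"y":0,"z":0,"roll":0,"fingers":0},{"x":0,"y":0,"z":0,"roll":0,"fingers":0},{"x":0,"y":0,"z":0,"roll":0,"fingers":0}]}}

```text
clock: 3.8
eef_pos: [0.5233, 0.1443, 0.0759]
tool_rot: [-0.524, -0.466, 0.531, -0.476]
ft_force: [-0.1, -0.5, 0.1]
grip_width: -0.0002
```

{"name": "arm_command", "arguments": {"motion": [{"x":0.001,"y":0,"z":0,"roll":0,"fingers":0},{"x":0,"y":0,"z":0,"roll":0,"fingers":0}]}}

```text
clock: 3.97
eef_pos: [0.5233, 0.1443, 0.0748]
tool_rot: [-0.524, -0.466, 0.531, -0.476]
ft_force: [0.3, 0.3, 0.8]
grip_width: -0.0002
```

{"name": "arm_command", "arguments": {"motion": [{"x":0.001,"y":0,"z":0,"roll":0,"fingers":0},{"x":0,"y":0,"z":0,"roll":0,"fingers":0}]}}

```text
clock: 4.13
eef_pos: [0.5236, 0.1443, 0.0741]
tool_rot: [-0.524, -0.465, 0.531, -0.476]
ft_force: [-1.6, 0.0, 2.6]
grip_width: -0.0003
```

{"name": "arm_command", "arguments": {"motion": [{"x":0.001,"y":0,"z":0,"roll":0,"fingers":0},{"x":0,"y":0,"z":0,"roll":0,"fingers":0}]}}

```text
clock: 4.3
eef_pos: [0.5236, 0.1443, 0.0738]
tool_rot: [-0.524, -0.465, 0.531, -0.476]
ft_force: [-1.6, 0.5, 2.8]
grip_width: 0.0002
```

Contact at z = 0.074 with 2.8 N, so key 1 is up. Next is key 2.

{"name": "arm_command", "arguments": {"motion": [{"x":-0.01,"y":0,"z":0,"roll":0,"fingers":0},{"x":-0.01,"y":0,"z":0.01,"roll":0,"fingers":0},{"x":0,"y":0,"z":0.02,"roll":0,"fingers":0},{"x":0,"y":0,"z":0.02,"roll":0,"fingers":0},{"x":0,"y":0,"z":0.02,"roll":0,"fingers":0},{"x":0,"y":0,"z":0.01,"roll":0,"fingers":0},{"x":0,"y":0,"z":0.005,"roll":0,"fingers":0},{"x":0,"y":0,"z":0,"roll":0,"fingers":0},{"x":0,"y":0,"z":0,"roll":0,"fingers":0}]}}

```text
clock: 5.05
eef_pos: [0.5159, 0.0554, 0.1023]
tool_rot: [-0.526, -0.464, 0.528, -0.478]
ft_force: [-0.8, -0.6, 0.1]
grip_width: 0.0002
```

```bash
python3 -c "
from h import *;go(1)"
```

```text
t 5.05 pos [0.5159 0.0554 0.1023] key [0.5111 0.0452] shift to top [ 0.0284 -0.004   0.0102] F [-0.8  -0.62  0.07] w 0.0002
heading -0.11256780606545193 roll need 0.004432193934548079 j [ 0.12  0.36 -0.18  1.02 -0.02  1.8 ]
[[ 0.011  0.994 -0.113]
 [-0.017 -0.112 -0.994]
 [-1.     0.012  0.015]]
```

{"name": "arm_command", "arguments": {"motion": [{"x":0.006,"y":-0.004,"z":0.006,"roll":0.004,"fingers":0},{"x":0.01,"y":0,"z":0.003,"roll":0,"fingers":0},{"x":0.004,"y":0,"z":0,"roll":0,"fingers":0},{"x":0,"y":0,"z":0,"roll":0,"fingers":0},{"x":0,"y":0,"z":0,"roll":0,"fingers":0}]}}

```text
clock: 5.47
eef_pos: [0.5105, 0.0484, 0.0809]
tool_rot: [-0.527, -0.464, 0.528, -0.477]
ft_force: [-0.1, 0.9, 0.3]
grip_width: 0.0001
```

```bash
python3 - <<'E'
from h import *;go(1)
from workcell import camera
c=camera("scene");b=c["frame"][:,:,::-1].copy()
cv2.imwrite("pics/v4.png",cv2.resize(b[135:235,290:390],(600,600),interpolation=cv2.INTER_CUBIC))
E
```

```text
t 5.4667 pos [0.5105 0.0484 0.0809] key [0.5111 0.0452] shift to top [0.0069 0.0008 0.003 ] F [-0.13  0.91  0.33] w 0.0001
heading -0.1132152357773194 roll need 0.003784764222680606 j [ 0.1   0.38 -0.22  0.96 -0.02  1.79]
[[ 0.011  0.994 -0.113]
 [-0.016 -0.113 -0.993]
 [-1.     0.012  0.014]]
```

View pics/v4.png

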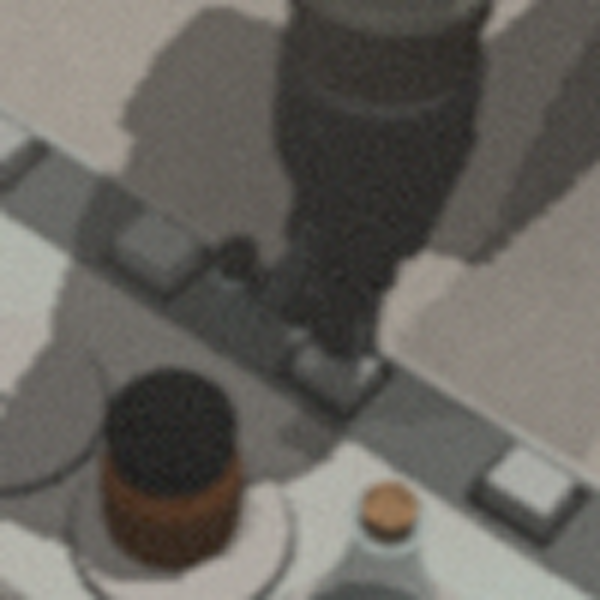

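The fingertips are over key 2 (about 340,365), and the vial at (238,255) is clear. Going down to feel it.

{"name": "arm_command", "arguments": {"motion": [{"x":0.003,"y":0.001,"z":0.002,"roll":0,"fingers":0},{"x":0.002,"y":0,"z":0,"roll":0,"fingers":0},{"x":0,"y":0,"z":0,"roll":0,"fingers":0}]}}

```text
clock: 5.77
eef_pos: [0.5119, 0.047, 0.076]
tool_rot: [-0.527, -0.465, 0.528, -0.478]
ft_force: [-0.3, -0.3, -0.1]
grip_width: 0.0003
```

{"name": "arm_command", "arguments": {"motion": [{"x":0.001,"y":0,"z":0,"roll":0,"fingers":0},{"x":0,"y":0,"z":0,"roll":0,"fingers":0}]}}

```text
clock: 5.93
eef_pos: [0.5121, 0.047, 0.075]
tool_rot: [-0.527, -0.465, 0.528, -0.478]
ft_force: [0.3, -0.4, -0.4]
grip_width: -0.0001
```

{"name": "arm_command", "arguments": {"motion": [{"x":0.001,"y":0,"z":0,"roll":0,"fingers":0},{"x":0,"y":0,"z":0,"roll":0,"fingers":0}]}}

```text
clock: 6.1
eef_pos: [0.5123, 0.0471, 0.0741]
tool_rot: [-0.527, -0.464, 0.527, -0.478]
ft_force: [-0.3, 0.6, -0.2]
grip_width: -0.0004
```

{"name": "arm_command", "arguments": {"motion": [{"x":0.001,"y":0,"z":0,"roll":0,"fingers":0},{"x":0,"y":0,"z":0,"roll":0,"fingers":0}]}}

```text
clock: 6.27
eef_pos: [0.5125, 0.0471, 0.0731]
tool_rot: [-0.527, -0.464, 0.527, -0.478]
ft_force: [-0.4, 1.0, 0.2]
grip_width: 0.0001
```

No force at z = 0.073, so key 2 is probably the latched one. I'll continue down to its contact.

{"name": "arm_command", "arguments": {"motion": [{"x":0.001,"y":0,"z":0.001,"roll":0,"fingers":0},{"x":0.001,"y":0,"z":0,"roll":0,"fingers":0},{"x":0,"y":0,"z":0,"roll":0,"fingers":0}]}}

```text
clock: 6.52
eef_pos: [0.5124, 0.0459, 0.0711]
tool_rot: [-0.527, -0.464, 0.527, -0.478]
ft_force: [-0.2, 0.2, 0.4]
grip_width: -0.0005
```

{"name": "arm_command", "arguments": {"motion": [{"x":0.001,"y":0,"z":0,"roll":0,"fingers":0},{"x":0,"y":0,"z":0,"roll":0,"fingers":0}]}}

```text
clock: 6.68
eef_pos: [0.5126, 0.0459, 0.0701]
tool_rot: [-0.527, -0.464, 0.527, -0.478]
ft_force: [0.0, 0.4, 0.1]
grip_width: -0.0001
```

{"name": "arm_command", "arguments": {"motion": [{"x":0.001,"y":0,"z":0,"roll":0,"fingers":0},{"x":0,"y":0,"z":0,"roll":0,"fingers":0}]}}

```text
clock: 6.85
eef_pos: [0.5127, 0.0459, 0.0698]
tool_rot: [0.527, 0.464, -0.527, 0.478]
ft_force: [-1.5, 0.3, 4.2]
grip_width: -0.0001
```

Key 2 makes contact at z = 0.0698 with 4.2 N, so it is latched. I'll still check keys 3 and 4, lifting over the vial (its top is at 0.103).

{"name": "arm_command", "arguments": {"motion": [{"x":-0.01,"y":0,"z":0,"roll":0,"fingers":0},{"x":-0.02,"y":0,"z":0,"roll":0,"fingers":0},{"x":-0.02,"y":0,"z":0,"roll":0,"fingers":0},{"x":-0.02,"y":0,"z":0,"roll":0,"fingers":0},{"x":0,"y":0,"z":0,"roll":0,"fingers":0},{"x":0,"y":0,"z":0,"roll":0,"fingers":0}]}}

```text
clock: 7.35
eef_pos: [0.5107, 0.0469, 0.1436]
tool_rot: [-0.526, -0.465, 0.528, -0.478]
ft_force: [0.6, -0.1, -0.8]
grip_width: -0.0
```

{"name": "arm_command", "arguments": {"motion": [{"x":0,"y":0,"z":0.01,"roll":0,"fingers":0},{"x":0,"y":0,"z":0.02,"roll":0,"fingers":0},{"x":0,"y":0,"z":0.02,"roll":0,"fingers":0},{"x":0,"y":0,"z":0.02,"roll":0,"fingers":0},{"x":0,"y":0,"z":0.02,"roll":0,"fingers":0},{"x":0,"y":0,"z":0.01,"roll":0,"fingers":0},{"x":0,"y":0,"z":0,"roll":0,"fingers":0},{"x":0,"y":0,"z":0,"roll":0,"fingers":0}]}}

```text
clock: 8.02
eef_pos: [0.4949, -0.0588, 0.1392]
tool_rot: [-0.524, -0.467, 0.53, -0.476]
ft_force: [0.0, 0.2, 0.4]
grip_width: 0.0001
```

```bash
python3 -c "
from h import *;go(2)"
```

```text
t 8.0167 pos [ 0.4949 -0.0588  0.1392] key [ 0.4994 -0.0541] shift to top [ 0.0652  0.0038 -0.0062] F [0.02 0.17 0.4 ] w 0.0001
heading -0.11023858008256598 roll need 0.006761419917434022 j [-0.11  0.3  -0.17  1.1  -0.02  1.57]
[[ 0.002  0.994 -0.11 ]
 [-0.015 -0.11  -0.994]
 [-1.     0.003  0.015]]
```

{"name": "arm_command", "arguments": {"motion": [{"x":0.01,"y":0.004,"z":-0.004,"roll":0.005,"fingers":0},{"x":0.015,"y":0,"z":0,"roll":0,"fingers":0},{"x":0.015,"y":0,"z":0,"roll":0,"fingers":0},{"x":0.01,"y":0,"z":0,"roll":0,"fingers":0},{"x":0.005,"y":0,"z":0,"roll":0,"fingers":0},{"x":0,"y":0,"z":0,"roll":0,"fingers":0},{"x":0,"y":0,"z":0,"roll":0,"fingers":0}]}}

```text
clock: 8.6
eef_pos: [0.5009, -0.0494, 0.0777]
tool_rot: [-0.524, -0.469, 0.529, -0.475]
ft_force: [0.2, -0.2, 0.1]
grip_width: -0.0003
```

```bash
python3 - <<'E'
from h import *;go(2)
from workcell import camera
c=camera("scene");b=c["frame"][:,:,::-1].copy()
cv2.imwrite("pics/v5.png",cv2.resize(b[115:215,270:370],(600,600),interpolation=cv2.INTER_CUBIC))
E
```

```text
t 8.6 pos [ 0.5009 -0.0494  0.0777] key [ 0.4994 -0.0541] shift to top [ 0.0037 -0.001   0.0047] F [ 0.24 -0.16  0.12] w -0.0003
heading -0.10937918001075667 roll need 0.007620819989243341 j [-0.09  0.37 -0.24  0.96 -0.01  1.59]
[[ 0.001  0.994 -0.109]
 [-0.012 -0.109 -0.994]
 [-1.     0.002  0.012]]
```

View pics/v5.png

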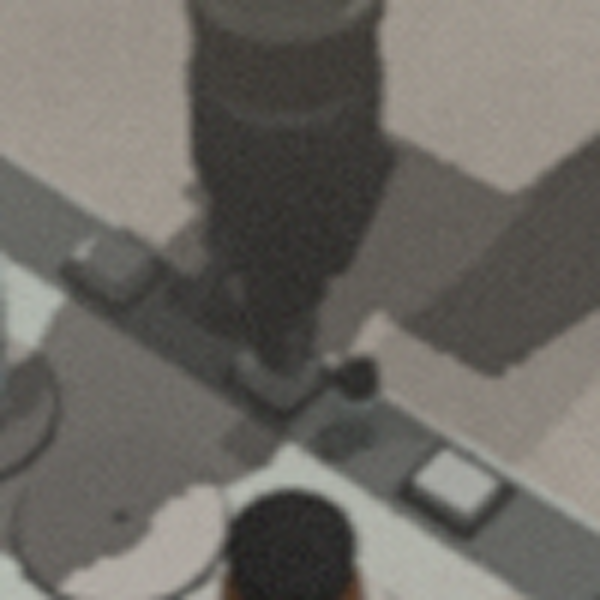

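The tip is over key 3 (about 280,375), with the vial at (352,378) clear and upright. I'll shift 3 mm right and feel down.

{"name": "arm_command", "arguments": {"motion": [{"x":0,"y":-0.001,"z":0.003,"roll":0,"fingers":0},{"x":0.002,"y":0,"z":0,"roll":0,"fingers":0},{"x":0,"y":0,"z":0,"roll":0,"fingers":0}]}}

```text
clock: 8.9
eef_pos: [0.5008, -0.052, 0.0771]
tool_rot: [-0.524, -0.468, 0.528, -0.476]
ft_force: [0.3, -0.3, 0.6]
grip_width: -0.0002
```

{"name": "arm_command", "arguments": {"motion": [{"x":0.001,"y":0,"z":0,"roll":0,"fingers":0},{"x":0,"y":0,"z":0,"roll":0,"fingers":0}]}}

```text
clock: 9.07
eef_pos: [0.5015, -0.0523, 0.0769]
tool_rot: [-0.525, -0.467, 0.528, -0.477]
ft_force: [-0.3, -0.2, 0.8]
grip_width: -0.0
```

{"name": "arm_command", "arguments": {"motion": [{"x":0.001,"y":0,"z":0,"roll":0,"fingers":0},{"x":0,"y":0,"z":0,"roll":0,"fingers":0}]}}

```text
clock: 9.23
eef_pos: [0.5019, -0.0525, 0.0763]
tool_rot: [-0.525, -0.467, 0.528, -0.477]
ft_force: [0.4, -0.3, -1.2]
grip_width: 0.0003
```

{"name": "arm_command", "arguments": {"motion": [{"x":0.001,"y":-0.001,"z":0.001,"roll":0,"fingers":0},{"x":0,"y":0,"z":0,"roll":0,"fingers":0}]}}

```text
clock: 9.4
eef_pos: [0.5009, -0.0536, 0.0754]
tool_rot: [-0.525, -0.467, 0.528, -0.477]
ft_force: [-0.0, -0.6, -0.7]
grip_width: -0.0001
```

{"name": "arm_command", "arguments": {"motion": [{"x":0.001,"y":-0.001,"z":0,"roll":0,"fingers":0},{"x":0,"y":0,"z":0,"roll":0,"fingers":0}]}}

```text
clock: 9.57
eef_pos: [0.4997, -0.0536, 0.0743]
tool_rot: [-0.525, -0.467, 0.528, -0.477]
ft_force: [0.0, -0.2, -0.4]
grip_width: -0.0001
```

{"name": "arm_command", "arguments": {"motion": [{"x":0.001,"y":0,"z":0,"roll":0,"fingers":0},{"x":0,"y":0,"z":0,"roll":0,"fingers":0}]}}

```text
clock: 9.73
eef_pos: [0.4999, -0.0536, 0.0737]
tool_rot: [-0.526, -0.467, 0.528, -0.477]
ft_force: [-1.5, 0.5, 3.0]
grip_width: 0.0
```

Key 3 is up: contact at 0.0737 with 3 N. Next is key 4.

{"name": "arm_command", "arguments": {"motion": [{"x":-0.01,"y":0,"z":0,"roll":0,"fingers":0},{"x":-0.01,"y":0,"z":0.01,"roll":0,"fingers":0},{"x":0,"y":0,"z":0.02,"roll":0,"fingers":0},{"x":0,"y":0,"z":0.02,"roll":0,"fingers":0},{"x":0,"y":0,"z":0.02,"roll":0,"fingers":0},{"x":0,"y":0,"z":0.015,"roll":0,"fingers":0},{"x":0,"y":0,"z":0.008,"roll":0,"fingers":0},{"x":0,"y":0,"z":0,"roll":0,"fingers":0},{"x":0,"y":0,"z":0,"roll":0,"fingers":0}]}}

```text
clock: 10.48
eef_pos: [0.4909, -0.1486, 0.1005]
tool_rot: [-0.526, -0.467, 0.526, -0.479]
ft_force: [0.4, 0.1, 0.1]
grip_width: -0.0001
```

```bash
python3 -c "
from h import *;go(3)"
```

```text
t 10.4833 pos [ 0.4909 -0.1486  0.1005] key [ 0.4877 -0.1534] shift to top [ 0.0265 -0.003   0.0048] F [0.38 0.09 0.09] w -0.0001
heading -0.10613796026591979 roll need 0.010862039734080217 j [-0.29  0.35 -0.2   1.   -0.01  1.39]
[[ 0.011  0.994 -0.106]
 [-0.013 -0.106 -0.994]
 [-1.     0.012  0.012]]
```

{"name": "arm_command", "arguments": {"motion": [{"x":0.007,"y":-0.003,"z":0.004,"roll":0.008,"fingers":0},{"x":0.008,"y":0,"z":0,"roll":0,"fingers":0},{"x":0.004,"y":0,"z":0,"roll":0,"fingers":0},{"x":0,"y":0,"z":0,"roll":0,"fingers":0},{"x":0,"y":0,"z":0,"roll":0,"fingers":0}]}}

```text
clock: 10.9
eef_pos: [0.487, -0.1497, 0.0791]
tool_rot: [-0.527, -0.466, 0.527, -0.477]
ft_force: [0.8, 0.0, 0.1]
grip_width: 0.0001
```

```bash
python3 - <<'E'
from h import *;go(3)
from workcell import camera
c=camera("scene");b=c["frame"][:,:,::-1].copy()
cv2.imwrite("pics/v6.png",cv2.resize(b[95:195,240:340],(600,600),interpolation=cv2.INTER_CUBIC))
E
```

```text
t 10.9 pos [ 0.487  -0.1497  0.0791] key [ 0.4877 -0.1534] shift to top [0.0051 0.0011 0.0035] F [0.78 0.02 0.08] w 0.0001
heading -0.11116475537669354 roll need 0.005835244623306465 j [-0.29  0.37 -0.24  0.95 -0.01  1.39]
[[ 0.01   0.994 -0.111]
 [-0.012 -0.111 -0.994]
 [-1.     0.011  0.01 ]]
```

View pics/v6.png

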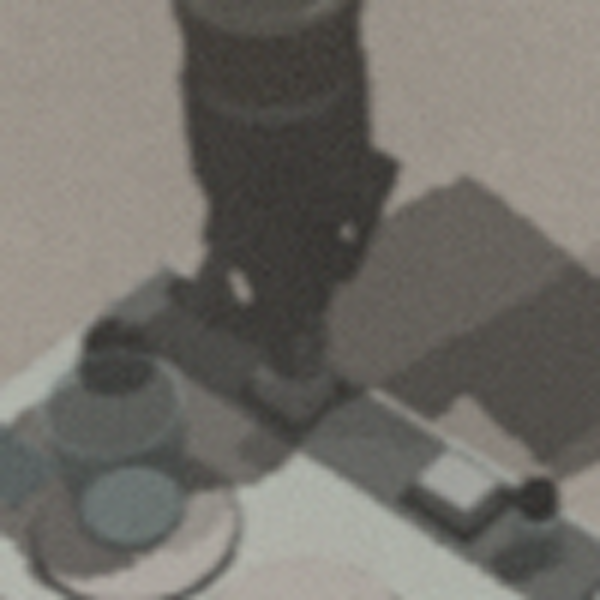

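The tip is over key 4 (about 295,390). Feeling down.

{"name": "arm_command", "arguments": {"motion": [{"x":0.002,"y":0.001,"z":0.002,"roll":0,"fingers":0},{"x":0.001,"y":0,"z":0,"roll":0,"fingers":0},{"x":0,"y":0,"z":0,"roll":0,"fingers":0}]}}

```text
clock: 11.2
eef_pos: [0.4881, -0.1513, 0.0758]
tool_rot: [-0.526, -0.467, 0.527, -0.477]
ft_force: [-0.1, 0.2, 0.3]
grip_width: -0.0002
```

{"name": "arm_command", "arguments": {"motion": [{"x":0.001,"y":0,"z":0,"roll":0,"fingers":0},{"x":0,"y":0,"z":0,"roll":0,"fingers":0}]}}

```text
clock: 11.37
eef_pos: [0.4884, -0.1515, 0.0749]
tool_rot: [-0.527, -0.466, 0.527, -0.477]
ft_force: [0.0, 0.5, -0.3]
grip_width: 0.0004
```

{"name": "arm_command", "arguments": {"motion": [{"x":0.001,"y":0,"z":0,"roll":0,"fingers":0},{"x":0,"y":0,"z":0,"roll":0,"fingers":0}]}}

```text
clock: 11.53
eef_pos: [0.4887, -0.1516, 0.0742]
tool_rot: [0.527, 0.466, -0.527, 0.477]
ft_force: [-0.7, -0.3, 0.4]
grip_width: 0.0001
```

{"name": "arm_command", "arguments": {"motion": [{"x":0.001,"y":0,"z":0,"roll":0,"fingers":0},{"x":0,"y":0,"z":0,"roll":0,"fingers":0}]}}

```text
clock: 11.7
eef_pos: [0.4888, -0.1516, 0.0738]
tool_rot: [0.527, 0.466, -0.527, 0.477]
ft_force: [-1.8, -0.3, 2.0]
grip_width: 0.0001
```

Key 4 is up: contact at 0.0738 with 2 N. So key 2 is the latched one, and I'll go back to it by passing high over the vial.

{"name": "arm_command", "arguments": {"motion": [{"x":-0.01,"y":0,"z":0,"roll":0,"fingers":0},{"x":-0.02,"y":0,"z":0,"roll":0,"fingers":0},{"x":-0.02,"y":0,"z":0,"roll":0,"fingers":0},{"x":-0.02,"y":0,"z":0,"roll":0,"fingers":0},{"x":0,"y":0,"z":0,"roll":0,"fingers":0},{"x":0,"y":0,"z":-0.01,"roll":0,"fingers":0},{"x":0,"y":0,"z":-0.02,"roll":0,"fingers":0},{"x":0,"y":0,"z":-0.03,"roll":0,"fingers":0},{"x":0,"y":0,"z":-0.03,"roll":0,"fingers":0},{"x":0,"y":0,"z":-0.03,"roll":0,"fingers":0},{"x":0,"y":0,"z":-0.03,"roll":0,"fingers":0},{"x":0,"y":0,"z":-0.02,"roll":0,"fingers":0},{"x":0,"y":0,"z":-0.01,"roll":0,"fingers":0},{"x":0,"y":0,"z":0,"roll":0,"fingers":0},{"x":0,"y":0,"z":0,"roll":0,"fingers":0}]}}

```text
clock: 12.95
eef_pos: [0.505, 0.0392, 0.1411]
tool_rot: [-0.526, -0.467, 0.529, -0.475]
ft_force: [-0.5, -0.3, 0.3]
grip_width: -0.0004
```

```bash
python3 -c "
from h import *;go(1)"
```

```text
t 12.95 pos [0.505  0.0392 0.1411] key [0.5111 0.0452] shift to top [ 0.0671  0.0051 -0.0074] F [-0.54 -0.29  0.25] w -0.0004
heading -0.11280334635053464 roll need 0.004196653649465365 j [ 0.08  0.31 -0.15  1.11 -0.01  1.77]
[[ 0.004  0.994 -0.113]
 [-0.011 -0.113 -0.994]
 [-1.     0.005  0.011]]
```

{"name": "arm_command", "arguments": {"motion": [{"x":0,"y":0.005,"z":-0.006,"roll":0,"fingers":0},{"x":0.01,"y":0,"z":0,"roll":0,"fingers":0},{"x":0.015,"y":0,"z":0,"roll":0,"fingers":0},{"x":0.015,"y":0,"z":0,"roll":0,"fingers":0},{"x":0.01,"y":0,"z":0,"roll":0,"fingers":0},{"x":0.005,"y":0,"z":0,"roll":0,"fingers":0},{"x":0,"y":0,"z":0,"roll":0,"fingers":0},{"x":0,"y":0,"z":0,"roll":0,"fingers":0}]}}

```text
clock: 13.62
eef_pos: [0.5113, 0.0368, 0.0805]
tool_rot: [-0.528, -0.464, 0.533, -0.472]
ft_force: [-0.8, 0.5, -0.1]
grip_width: -0.0001
```

```bash
python3 -c "
from h import *;go(1)"
```

```text
t 13.6167 pos [0.5113 0.0368 0.0805] key [0.5111 0.0452] shift to top [ 0.0064 -0.0013 -0.0084] F [-0.78  0.49 -0.15] w -0.0001
heading -0.12477121852608401 roll need -0.007771218526084006 j [ 0.08  0.38 -0.21  0.97 -0.01  1.78]
[[ 0.002  0.992 -0.124]
 [-0.013 -0.124 -0.992]
 [-1.     0.004  0.013]]
```

{"name": "arm_command", "arguments": {"motion": [{"x":0,"y":0,"z":-0.005,"roll":0,"fingers":0},{"x":0,"y":0,"z":-0.003,"roll":-0.005,"fingers":0},{"x":0,"y":0,"z":0,"roll":0,"fingers":0},{"x":0,"y":0,"z":0,"roll":0,"fingers":0},{"x":0,"y":0,"z":0,"roll":0,"fingers":0}]}}

```text
clock: 14.03
eef_pos: [0.5141, 0.0449, 0.0824]
tool_rot: [-0.528, -0.464, 0.531, -0.474]
ft_force: [-0.7, -0.0, -0.7]
grip_width: -0.0001
```

```bash
python3 -c "
from h import *;go(1)"
```

```text
t 14.0333 pos [0.5141 0.0449 0.0824] key [0.5111 0.0452] shift to top [ 0.0083 -0.0031 -0.    ] F [-0.73 -0.01 -0.72] w -0.0001
heading -0.12078752534493199 roll need -0.0037875253449319857 j [ 0.1   0.38 -0.21  0.98 -0.01  1.79]
[[ 0.006  0.993 -0.121]
 [-0.013 -0.12  -0.993]
 [-1.     0.008  0.012]]
```

{"name": "arm_command", "arguments": {"motion": [{"x":0.003,"y":-0.003,"z":0,"roll":0,"fingers":0},{"x":0.004,"y":0,"z":0,"roll":0,"fingers":0},{"x":0.003,"y":0,"z":0,"roll":0,"fingers":0},{"x":0,"y":0,"z":0,"roll":0,"fingers":0},{"x":0,"y":0,"z":0,"roll":0,"fingers":0}]}}

```text
clock: 14.45
eef_pos: [0.5112, 0.0456, 0.0721]
tool_rot: [-0.528, -0.464, 0.53, -0.474]
ft_force: [0.3, -0.0, 0.3]
grip_width: -0.0003
```

{"name": "arm_command", "arguments": {"motion": [{"x":0.002,"y":0,"z":0,"roll":0,"fingers":0},{"x":0.002,"y":0,"z":0,"roll":0,"fingers":0},{"x":0.002,"y":0,"z":0,"roll":0,"fingers":0}]}}

```text
clock: 14.7
eef_pos: [0.5115, 0.0455, 0.0669]
tool_rot: [-0.528, -0.464, 0.53, -0.474]
ft_force: [-2.1, 0.7, 7.4]
grip_width: 0.0
```

{"name": "arm_command", "arguments": {"motion": [{"x":0.002,"y":0,"z":0,"roll":0,"fingers":0},{"x":0.002,"y":0,"z":0,"roll":0,"fingers":0}]}}

```text
clock: 14.87
eef_pos: [0.5115, 0.0455, 0.0644]
tool_rot: [-0.529, -0.464, 0.53, -0.475]
ft_force: [-3.1, -0.3, 9.7]
grip_width: -0.0
```

{"name": "arm_command", "arguments": {"motion": [{"x":0.0015,"y":0,"z":0,"roll":0,"fingers":0},{"x":0.001,"y":0,"z":0,"roll":0,"fingers":0}]}}

```text
clock: 15.03
eef_pos: [0.5115, 0.0455, 0.0641]
tool_rot: [-0.529, -0.463, 0.529, -0.475]
ft_force: [-3.5, 0.0, 8.6]
grip_width: 0.0002
```

{"name": "arm_command", "arguments": {"motion": [{"x":0.002,"y":0,"z":0,"roll":0,"fingers":0},{"x":0.002,"y":0,"z":0,"roll":0,"fingers":0}]}}

```text
clock: 15.2
eef_pos: [0.5115, 0.0455, 0.0639]
tool_rot: [0.53, 0.463, -0.529, 0.475]
ft_force: [-6.4, -0.3, 16.8]
grip_width: 0.0001
```

At the stop, with the force rising to 17 N. Now straight up to release.

{"name": "arm_command", "arguments": {"motion": [{"x":-0.005,"y":0,"z":0,"roll":0,"fingers":0},{"x":-0.01,"y":0,"z":0,"roll":0,"fingers":0},{"x":-0.02,"y":0,"z":0,"roll":0,"fingers":0},{"x":-0.03,"y":0,"z":0,"roll":0,"fingers":0},{"x":-0.03,"y":0,"z":0,"roll":0,"fingers":0},{"x":-0.03,"y":0,"z":0,"roll":0,"fingers":0},{"x":0,"y":0,"z":0,"roll":0,"fingers":0}]}}

```text
clock: 15.78
eef_pos: [0.5085, 0.0466, 0.1949]
tool_rot: [-0.529, -0.464, 0.53, -0.474]
ft_force: [1.6, -0.1, 0.8]
grip_width: 0.0001
```

```bash
python3 - <<'E'
from h import *;go(1)
from workcell import camera
c=camera("scene");b=c["frame"][:,:,::-1].copy()
cv2.imwrite("pics/v7.png",cv2.resize(b[120:280,210:410],(750,600),interpolation=cv2.INTER_CUBIC))
E
```

```text
t 15.7833 pos [0.5085 0.0466 0.1949] key [0.5111 0.0452] shift to top [ 0.1209  0.0014 -0.0002] F [ 1.64 -0.08  0.84] w 0.0001
heading -0.1206998834134611 roll need -0.0036998834134610997 j [ 0.1   0.27 -0.05  1.24 -0.01  1.79]
[[ 0.009  0.993 -0.121]
 [-0.012 -0.12  -0.993]
 [-1.     0.01   0.011]]
```

View pics/v7.png

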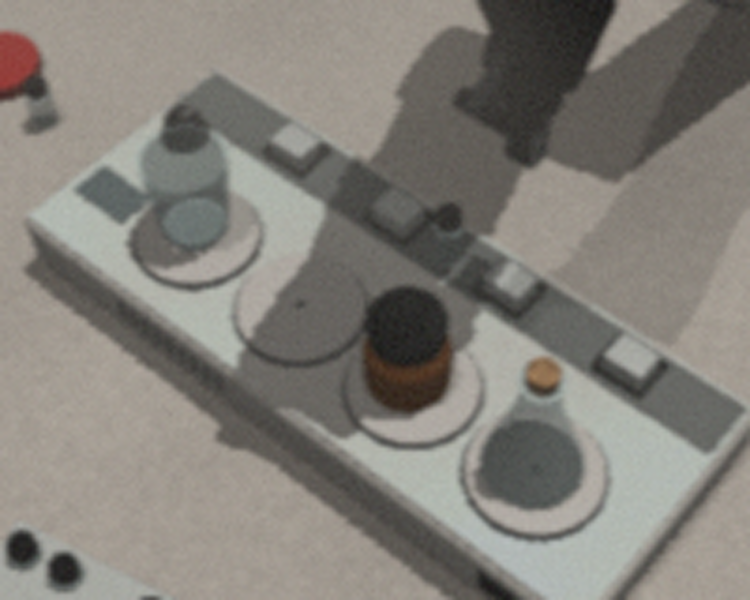

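Nothing else has moved. I'll back the arm off and check visually whether key 2 has risen compared with the first picture.

{"name": "arm_command", "arguments": {"motion": [{"x":-0.01,"y":-0.02,"z":-0.02,"roll":0,"fingers":0},{"x":-0.01,"y":-0.02,"z":-0.03,"roll":0,"fingers":0},{"x":0,"y":-0.02,"z":-0.035,"roll":0,"fingers":0},{"x":0,"y":-0.02,"z":-0.035,"roll":0,"fingers":0},{"x":0,"y":-0.02,"z":-0.035,"roll":0,"fingers":0},{"x":0,"y":-0.02,"z":-0.035,"roll":0,"fingers":0},{"x":0,"y":-0.02,"z":-0.035,"roll":0,"fingers":0},{"x":0,"y":-0.02,"z":-0.035,"roll":0,"fingers":0},{"x":0,"y":-0.02,"z":-0.035,"roll":0,"fingers":0},{"x":0,"y":-0.02,"z":-0.03,"roll":0,"fingers":0},{"x":0,"y":-0.01,"z":-0.02,"roll":0,"fingers":0},{"x":0,"y":0,"z":0,"roll":0,"fingers":0},{"x":0,"y":0,"z":0,"roll":0,"fingers":0}]}}

```text
clock: 16.92
eef_pos: [0.3314, 0.4266, 0.1933]
tool_rot: [-0.524, -0.462, 0.538, -0.472]
ft_force: [0.2, 0.0, -0.2]
grip_width: 0.0002
```

```bash
python3 - <<'E'
from h import *;go(1)
from workcell import camera
F=[camera("scene")["frame"].astype(float) for _ in range(4)]
t=camera("top");cv2.imwrite("pics/top9.png",t["frame"][:,:,::-1])
a=np.mean(F,0).astype(np.uint8)[:,:,::-1];b=cv2.imread("pics/scene0.png");cv2.imwrite("pics/scene9.png",a)
# subpixel shift around each key: before -> after
s=np.load("scene0.npz")
for i,k in enumerate(keys()):
    u=cv2.projectPoints(np.array([[*k,.072]]),s["rvec"],s["tvec"],s["intrinsics"],None)[0].ravel().astype(int)
    A,B=[cv2.cvtColor(im[u[1]-9:u[1]+9,u[0]-11:u[0]+11],cv2.COLOR_BGR2GRAY).astype(np.float32) for im in(b,a)]
    print(i+1,u,cv2.phaseCorrelate(A,B), np.abs(A-B).mean(), cv2.absdiff(A,B).max())
up=cv2.projectPoints(np.array([[*keys()[1],.0698],[*keys()[1],.074]]),s["rvec"],s["tvec"],s["intrinsics"],None)[0].reshape(2,2);print("expected shift",up[1]-up[0])
v=np.vstack([cv2.resize(im[165:235,310:400],(720,280*2//2),interpolation=cv2.INTER_CUBIC) for im in(b,a)])
cv2.imwrite("pics/v9.png",v)
E
```

```text
t 16.9167 pos [0.3314 0.4266 0.1933] key [0.5111 0.0452] shift to top [0.1275 0.2271 0.3523] F [ 0.24  0.02 -0.17] w 0.0002
heading -0.1277082223966291 roll need -0.010708222396629094 j [ 0.92  0.36  0.06  1.3  -0.01  2.61]
[[-0.005  0.992 -0.127]
 [-0.024 -0.127 -0.992]
 [-1.    -0.002  0.025]]
1 [377 214] ((0.07774136318695213, -0.09419756429415571), 0.9739978070612307) 1.9520202 9.0
2 [345 193] ((-0.30017177936840156, -0.6384435993041979), 0.8823320578645777) 6.770202 42.0
3 [315 174] ((-0.07051379677317371, 0.11797411112675249), 0.9776366137795978) 1.9015151 7.0
4 [287 157] ((0.01264276835375, -0.07722700016761053), 1.0106313758426242) 1.8358586 6.0
expected shift [ 0.08309697 -0.98905269]
```

View pics/v9.png

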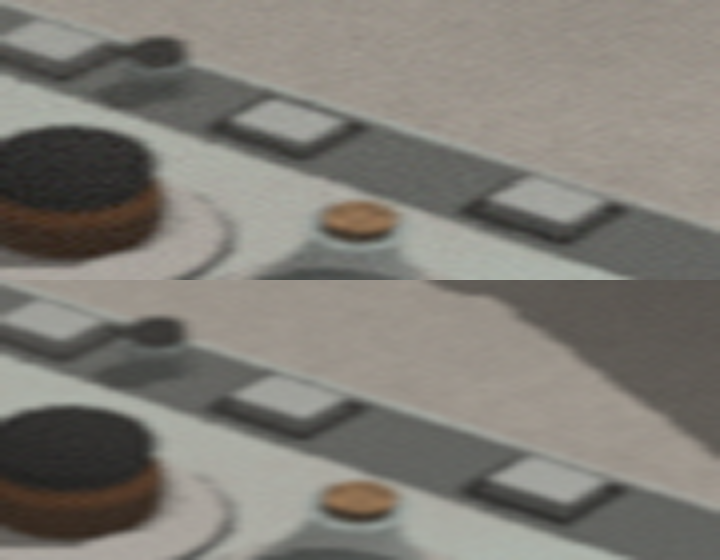

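View pics/top9.png

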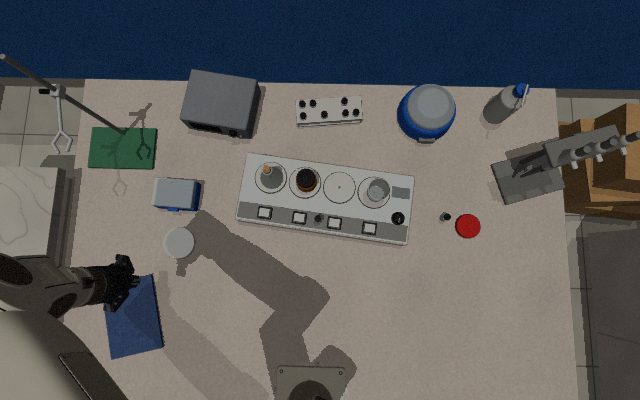

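Key 2's image has moved up in the picture, by roughly the amount expected, while keys 1, 3 and 4 have not changed. In the top view all the objects are where they were. Handing in.

```bash
python3 -c "
from workcell import job_done;print(job_done())"
```

```text
the job is handed in; nothing more can be done
None
```

The latched key was the second from the left. I pressed it to its stop and let go, and the last pictures show it has sprung up.

**Taps, left to right:** I felt all four keys in turn with shut fingertips before pressing anything.

| Key | Contact height (mm) | Force (N) | State |
|---|---|---|---|
| 1 | 73.8–74.1 | 2.8 | up |
| 2 | 69.8 | 4.2 | latched |
| 3 | 73.7 | 3.0 | up |
| 4 | 73.8 | 2.0 | up |

**Press:** I pushed key 2 down to 63.9 mm, where the force rose to 17 N at the stop. I then released it straight upwards and moved the arm clear, finishing at about 17 s.

**Last checks:**
- **Key 2:** its image moved up 0.64 px between the first and last pictures. About 0.99 px is expected for a full 4.2 mm rise, but the measuring window also took in fixed surroundings, which shrinks the reading. I did not tap it again.
- **Other keys:** keys 1, 3 and 4 moved by less than 0.15 px.
- **Glassware and other objects:** everything looks upright and in its original place in the pictures.

**Disagreement:** the two cameras placed the keys 5–8 mm apart. I aimed between the two, and close-up pictures before each tap showed the fingertips over the key.

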